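# Point-and-check of a test set

### The arm

A 6-joint arm with a two-finger parallel gripper is mounted at the origin on a cart in front of the work surface, level with it; the furniture and walls round the work are solid. World frame = base frame: x ahead of the robot, y to its left, z up, the work surface at z = 0. Lengths are in m, angles in rad, forces in N, time in s.
With the tool pointing down it reaches from about 0.375 to 0.9 m from the base axis. Payload 3.1 kg.
Tool frame: the origin (TCP) lies midway between the tips of the shut fingers; the grasp point (between the pads) lies 19 mm behind it; x points along the fingers, z is the direction in which the jaws open and shut, and the axes are right-handed (so a half turn about x gives the same grasp; the last joint's range is limited). The gripper opens to 87 mm and grips with 3 to 60 N. Pads are 19 mm wide; open, the fingers measure 117 mm over their backs; the gripper's body (75 mm by 190 mm) begins 51 mm behind the grasp point.
Start: joints at [1.036, 0.527, 1.433, -0, 1.181, -0.178], TCP at [0.218, 0.586, 0.223] pointing down, gripper open.
Joint ranges: [-3.08, 3.08], [-0.75, 2.2], [0.22, 2.44], [-1.43, 4.57], [0, 2.65], [-2.85, 2.85]. Speed limits (rad/s): [2.79, 2.79, 3.14, 3.14, 3.14, 3.14].

### API

Orientations are given as a unit quaternion [x, y, z, w].
In Python, from rig import robot, optics, workorder gives the robot as it stands.
- The arm moves only by the tool arm_command, never from a script. Its argument "plan" is a list of rows, each a list of 7 numbers: the shift along the tool's x, y, z in cm, then the turn, a rotation vector about the tool's x, y, z in rad, then the finger opening in cm, from 0 to 8.7. In form: [[x, y, z, ax, ay, az, gripper], ...]. A call has 1 to 12 rows; each row shifts and turns the pose as measured when the row begins, along the tool's axes as they then stand; what a row does not reach is not made up. A row lasts 1/8 s, in which the tool goes at most 62.5 mm and 10.7 degrees, less where a joint would pass 70% of its speed; a pose out of reach is approached as far as the arm can. A call with a gripper value outside its range is refused whole. The fingers move at their own pace and stop on an object; "grip_force" is the grip in N (left out, the last holds). Time passes only in rows, so rows that do not move let the fingers close. It gives the time, the measured TCP pose, the force and the opening at its end, in the units of the state.
- robot.get_obs(): the state, without advancing time (a new reading comes with each control period).
- optics.camera(name): name is "side" or "top" or "wrist"; returns (picture, depth): 480x640x3 uint8, blue, green, red; 480x640 float32, m along the optical axis (not along the pixel's ray), 0 where there is no reading.
- optics.camera_info(name): a dict with "mtx" (3x3 intrinsics, pixels), "position" and "rotation" of the camera in the world; the wrist camera has in their place "tool_from_camera" (4x4, takes a point from camera to tool coordinates, whose origin is the TCP and whose axes are the tool frame's). Camera axes: x right, y down, z forward; pixel columns grow to the right and rows downward; lengths in m; the calibration is good to about 2 mm. A picture is of the moment at which its call begins: read the wrist's pose just before it. camera_info takes no time and is no camera call.
- workorder.hand_in(): hands the job in, once; it reports no verdict.
The state is a dict: "time": time; "q": joint angles; "joint_velocities": joint speeds; "joint_torque": joint torques, N m; "position": TCP position; "tool_rot": TCP orientation; "ft_force": force on the tool from outside, world axes, zero at the start; "moment": the same for the moment, N m; "grip_width": finger opening in m.
Only numpy, scipy, OpenCV 4.12 (cv2) and the standard library are available. Lean on these libraries where they do the work, as an engineer would, in place of code of your own. Each camera call takes 0.05 s, during which the arm holds its last target. There are 200 camera calls.

### The job

Do the point-and-check before a test run: point at the sample tube that stands by itself on the bench, with the fingertips just above its cap, and stay there for two seconds; then point in the same way for two seconds at the cap of the test cartridge that lies on top of the flat carton; then press the confirm button fully down and let it spring back. Apart from the button touch and move nothing, and point at none of the other things: travel from one to the next well above everything.

Things in the scene. Friction and masses are not known exactly. Their poses are not given: they have to be found in the camera images.
- sample_tube: sample tube with a white screw cap, 66 mm tall, 20 mm across, standing loose and upright by itself on the bench (the other tubes are in the rack); origin at the centre of its underside, z up. To be pointed at first
- tube_cap (a point): centre of the top of that tube's cap, 66 mm above the bench
- flat_carton: flat carton 60 x 96 x 28 mm, fixed on the bench; origin at the centre of its underside; it carries a test cartridge
- cartridge_on_carton: test cartridge, white rounded slab 62 x 47 x 12 mm with a round cap 27 mm across rising to 21 mm, lying loose on top of the flat carton; origin at the centre of its underside (28 mm above the bench), z up, cap 9 mm towards its +x. To be pointed at second
- cartridge_cap (a point): centre of the top of the cap of the cartridge on the carton, 49 mm above the bench
- confirm (a joint): travel of the confirm button in m: 0 up, 0.006 fully down (it goes straight down); a spring pushes it back, with about 1.5 N at the top and 5 N at full travel
- confirm_top (a point): centre of the button's top face, 22 mm above the bench while it is up: a plain grey round button 32 mm across in a low white round housing, 48 mm across and 12 mm high, fixed on the bench
- cartridge_on_bench: a second cartridge of the same kind and size, lying loose directly on the bench; not to be pointed at or touched; origin at the centre of its underside
- bench_cartridge_cap (a point): centre of the top of the cap of the cartridge on the bench, 21 mm above the bench
- dropper: white dropper bottle with a pointed top, 27 mm across, 84 mm tall, standing loose on the bench; not to be pointed at or touched; origin at the centre of its underside
- dropper_tip (a point): tip of the dropper bottle, 84 mm above the bench
- bench_timer: bench timer 62 x 67 x 20 mm lying loose on the bench; not to be pointed at or touched; origin at the centre of its underside
- timer_face (a point): middle of the timer's upper face, 18 mm above the bench
- tube_rack: tube rack 70 x 129 mm with tubes standing in it, 70 mm high in all, fixed at the right front of the bench; not to be touched; origin at the centre of its underside
Mind the look-alikes: they are no part of the job. Leave any orange or purple look-alike of the part that bears confirm alone.

How it is judged:
On the way, in this order (a step that is already met when the one before it is completed fails the run):
1. the fingertips stay just above the cap of the lone sample tube (within 25 mm sideways, less than about 6 cm above it) for 1.5 s (horizontal distance between the grasp point and tube_cap below 0.025 m and z of the grasp point in the frame of tube_cap between 0.015 and 0.085 m), for 1.5 s.
2. the fingertips stay just above the cap of the cartridge on the carton (within 25 mm sideways, less than about 6 cm above it) for 1.5 s (horizontal distance between the grasp point and cartridge_cap below 0.025 m and z of the grasp point in the frame of cartridge_cap between 0.015 and 0.085 m), for 1.5 s.
3. the confirm button is pressed down (value of joint confirm above 0.0045 m), for 0.05 s.
At the end, for the whole second after the job is handed in: The button is up again (less than 1.5 mm down) and tube, both cartridges, dropper bottle and timer stand upright, at rest and within 8 mm of where they were (value of joint confirm below 0.0015 m and distance of each of sample_tube, cartridge_on_carton, cartridge_on_bench, dropper, bench_timer from where it was at the start of the episode below 0.008 m and angle between each of sample_tube, cartridge_on_carton, cartridge_on_bench, dropper, bench_timer's own z axis and vertical below 0.1 rad and linear speed of each of sample_tube, cartridge_on_carton, cartridge_on_bench, dropper, bench_timer below 0.01 m/s); the robot touches nothing.
It fails at once if a finger touches the tube, a cartridge, the dropper bottle, the timer, the carton or the rack (contact force between the fingers and sample_tube above 0.3 N or contact force between the fingers and cartridge_on_carton above 0.3 N or contact force between the fingers and cartridge_on_bench above 0.3 N or contact force between the fingers and dropper above 0.3 N or contact force between the fingers and bench_timer above 0.3 N or contact force between the fingers and flat_carton above 0.3 N or contact force between the fingers and tube_rack above 0.3 N).
It fails at once if one of the loose things is shoved, lifted or knocked (more than 8 mm) (distance of any of sample_tube, cartridge_on_carton, cartridge_on_bench, dropper, bench_timer from where it was at the start of the episode above 0.008 m).
It fails at once if the fingertips are held or passed just above a thing that is not to be pointed at (within 20 mm sideways and about 4 cm of its top): the bench cartridge, the dropper bottle or the timer ((horizontal distance between the grasp point and bench_cartridge_cap below 0.02 m and z of the grasp point in the frame of bench_cartridge_cap below 0.06 m) or (horizontal distance between the grasp point and dropper_tip below 0.02 m and z of the grasp point in the frame of dropper_tip below 0.06 m) or (horizontal distance between the grasp point and timer_face below 0.02 m and z of the grasp point in the frame of timer_face below 0.06 m)).
It also fails if it takes over 54 s, if anything falls off the work surface, if the arm or the gripper's body presses on something with over 40 N, if the wrist force passes 120 N, or if a joint passes its speed limit or range.

## Working session

There is one attempt and no reset: what is moved stays moved. The work goes in short steps, Python scripts to look and compute and a tool call to move; the robot and the scene stay as the last step left them, time stands still between calls to the robot, and variables do not carry over. Pictures are saved under pics/ and viewed, about 8 in all and at most 12, crops included, and the job is handed in when it is done.

Besides the shell and the picture viewer there is one more tool, called after "Request:" as name(argument=value, ...), one argument or row to a line, values as JSON. arm_command: Moves the arm, as the interface text tells. Its arguments: {"type":"object","properties":{"plan":{"type":"array"},"grip_force":{"type":"number"}},"required":["plan"]}

```bash
ls; mkdir -p pics; cat > h.py <<'E'
import numpy as np,cv2
from rig import robot,optics,workorder
from scipy.spatial.transform import Rotation as R
def cloud(name):
    o=robot.get_obs(); im,d=optics.camera(name); ci=optics.camera_info(name)
    K=np.array(ci['mtx']); v,u=np.mgrid[:480,:640]
    P=np.stack([(u-K[0,2])/K[0,0]*d,(v-K[1,2])/K[1,1]*d,d],-1)
    if 'position' in ci:
        r=np.array(ci['rotation']); r=r if r.shape==(3,3) else R.from_quat(r).as_matrix(); t=np.array(ci['position'])
    else:
        T=np.array(ci['tool_from_camera']); Rt=R.from_quat(o['tool_rot']).as_matrix()
        r=Rt@T[:3,:3]; t=Rt@T[:3,3]+np.array(o['position'])
    W=P@r.T+t; W[d==0]=np.nan
    return im,W
E
python3 - <<'E'
from h import *
o=robot.get_obs();print(o)
for n in('top','side'):
    im,W=cloud(n);cv2.imwrite(f'pics/{n}.png',im);np.save(n,W);print(optics.camera_info(n))
    print(np.nanmin(W,(0,1)),np.nanmax(W,(0,1)))
E
```

```text
pics
{'time': 0.0, 'q': array([ 1.03650771e+00,  5.28484611e-01,  1.43391586e+00, -1.67982002e-05,
        1.18138945e+00, -1.78504972e-01]), 'joint_velocities': array([-0.00033963,  0.00190139, -0.0003843 , -0.00029172, -0.00013767,
       -0.00199379]), 'joint_torque': array([ 2.21453238e-04, -4.40036631e+01, -1.76596856e+01,  6.34972542e-02,
        5.78921009e-02, -1.61001872e-04]), 'position': array([0.21729951, 0.58521807, 0.22155599]), 'tool_rot': array([-0.40396168,  0.58128952,  0.40330541,  0.57988119]), 'ft_force': array([-0.58881584, -0.06720748,  0.60174757]), 'moment': array([ 0.0633437 , -0.02879373,  0.02652121]), 'grip_width': 0.08685256976582147}
{'mtx': array([[438.45395537,   0.        , 326.67282236],
       [  0.        , 438.45395537, 246.1378885 ],
       [  0.        ,   0.        ,   1.        ]]), 'position': array([ 0.40008717, -0.24366237,  0.93161814]), 'rotation': array([-0.70163736,  0.7095408 , -0.03711295,  0.05366095])}
[-0.25488255 -1.53310721 -0.81954008] [1.73679916 1.22171578 0.24920853]
{'mtx': array([[519.8152082 ,   0.        , 313.3536963 ],
       [  0.        , 519.8152082 , 247.99597856],
       [  0.        ,   0.        ,   1.        ]]), 'position': array([0.24193499, 0.52982615, 0.5378553 ]), 'rotation': array([-0.14422755,  0.85387847, -0.49413421,  0.07695031])}
[-0.52512751 -3.50034465 -0.81368319] [2.42504403 0.12734446 0.33597139]
```

View pics/top.png

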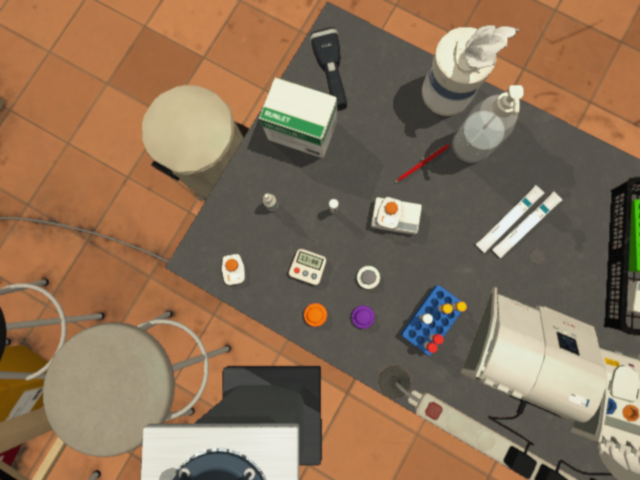

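View pics/side.png

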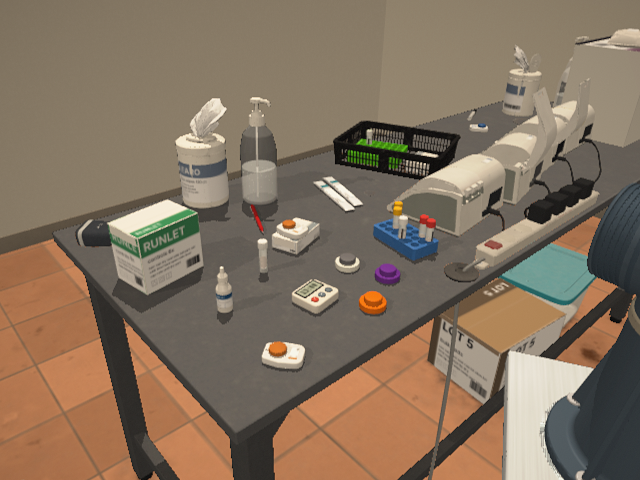

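Top view: the lone tube's white cap is at (333,204), separate from the rack at (435,320) and the dropper bottle at (269,200). The carton cartridge cap is at (391,209) and the bench cartridge at (233,265). The timer is at (308,266). The grey confirm button is at (368,277), with look-alikes in orange (316,315) and purple (363,317). The side view agrees: tube (263,243), carton cartridge (296,233), confirm (347,263).

```bash
python3 - <<'E'
from h import *
def ray(n,u,v,z):
    ci=optics.camera_info(n);K=ci['mtx'];r=R.from_quat(ci['rotation']).as_matrix()
    d=r@np.linalg.solve(K,[u,v,1.]);t=ci['position'];return t+d*(z-t[2])/d[2]
top=cv2.imread('pics/top.png');side=cv2.imread('pics/side.png')
def blob(im,u,v,r,lo,hi):
    h=cv2.cvtColor(im,cv2.COLOR_BGR2HSV)[v-r:v+r,u-r:u+r];m=cv2.inRange(h,lo,hi)
    n,l,s,c=cv2.connectedComponentsWithStats(m);k=1+np.argmax(s[1:,4]);return c[k]+[u-r,v-r],s[k]
W=(0,0,150),(180,70,255);O=(3,120,120),(20,255,255)
for nm,n,im,u,v,r,c,z in [('tube','top',top,333,204,9,W,.066),('cart','top',top,391,209,12,O,.049),('bench','top',top,233,265,12,O,.021),('timer','top',top,308,266,22,W,.018),('housing','top',top,368,277,16,W,.012),('drop','top',top,269,199,8,W,.084),
 ('cart','side',side,290,224,14,O,.049),('bench','side',side,283,348,20,O,.021),('housing','side',side,347,263,16,W,.012)]:
    p,s=blob(im,u,v,r,*c);print(nm,n,p.round(1),s,ray(n,*p,z).round(3))
for nm,u,v,z in[('tubetop',263,241,.066),('droptip',222,267,.084),('btn',347,258,.022)]:print(nm,ray('side',u,v,z).round(3))
Wt=np.load('top.npy')
for nm,(u,v) in dict(tube=(333,204),cart=(391,209),btn=(368,277),drop=(269,199),box=(298,115),rack=(435,320),tissue=(485,45),pump=(514,95)).items():
    print(nm,Wt[v-2:v+3,u-2:u+3].reshape(-1,3).mean(0).round(3))
a=cv2.resize(top[170:340,210:480],None,fx=2.9,fy=2.9,interpolation=cv2.INTER_CUBIC);cv2.imwrite('pics/c.png',a[:600,:800])
E
```

```text
tube top [333.3 203.2] [ 5  4 10 10 78] [ 0.599 -0.238  0.066]
cart top [391.  207.7] [  6   5  13  12 125] [ 0.592 -0.356  0.049]
bench top [231.2 264.7] [  4   6  13  12 121] [ 0.481 -0.023  0.021]
timer top [307.7 266.8] [  3   5  37  36 728] [ 0.475 -0.183  0.018]
housing top [368.4 276.9] [  5   5  23  23 267] [ 0.453 -0.309  0.012]
drop top [269.5 198.9] [  3   2  12  13 103] [ 0.606 -0.112  0.084]
cart side [288.3 223.7] [ 6  9 13 10 95] [ 0.59  -0.351  0.049]
bench side [277.4 348.5] [  6  13  18  16 216] [ 0.479 -0.018  0.021]
housing side [346.  265.2] [  4   9  25  16 179] [ 0.45  -0.294  0.012]
tubetop [ 0.597 -0.239  0.066]
droptip [ 0.611 -0.106  0.084]
btn [ 0.451 -0.304  0.022]
tube [ 0.597 -0.237  0.067]
cart [ 0.589 -0.356  0.049]
btn [nan nan nan]
drop [ 0.608 -0.109  0.072]
box [ 0.765 -0.171  0.116]
rack [ 0.363 -0.443  0.017]
tissue [ 0.841 -0.505  0.216]
pump [ 0.734 -0.536  0.246]
```

View pics/c.png

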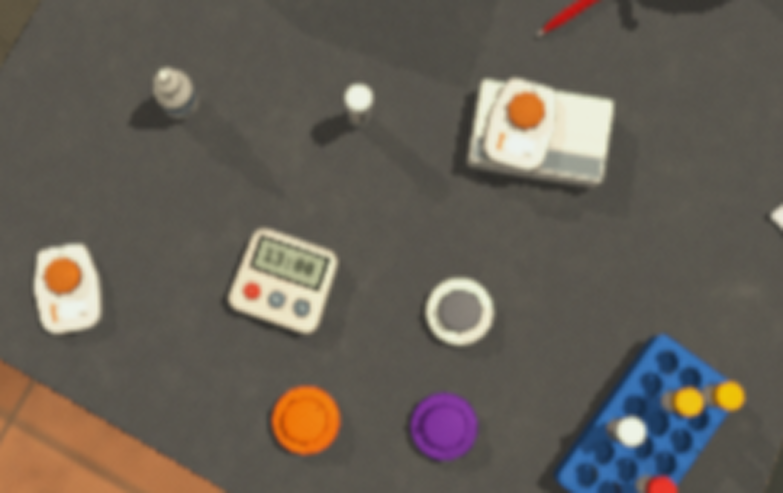

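Crop confirms it: lone tube with a white cap, the cartridge on the carton, and the plain grey button in its white housing. Next, the displacement in tool axes.

```bash
cat > go.py <<'E'
from h import *
import sys
o=robot.get_obs();r=R.from_quat(o['tool_rot']).as_matrix()
print('t',o['time'],'pos',o['position'].round(4),'q',o['q'].round(2),'F',o['ft_force'].round(1),'w',o['grip_width'])
print(r.round(3))
for a in sys.argv[1:]:
    p=np.array(eval(a));print(a,'shift cm',(r.T@(p-o['position'])*100).round(2))
E
python3 go.py "(.598,-.238,.2)" "(.591,-.355,.2)"
```

```text
t 0.1 pos [0.2173 0.5853 0.2217] q [ 1.04  0.53  1.43 -0.    1.18 -0.18] F [1.5 0.9 0.1] w 0.08702308431237166
[[-0.001 -0.937  0.348]
 [-0.002  0.348  0.937]
 [-1.     0.    -0.002]]
(.598,-.238,.2) shift cm [  2.27 -64.36 -63.91]
(.591,-.355,.2) shift cm [  2.29 -67.78 -75.12]
```

Request:
arm_command(
  plan=[
    [0, -3.5, -3.5, 0, 0, 0, 0],
    [0, -3.5, -3.5, 0, 0, 0, 0],
    [0, -3.5, -3.5, 0, 0, 0, 0],
    [0, -3.5, -3.5, 0, 0, 0, 0],
    [0, -3.5, -3.5, 0, 0, 0, 0],
    [0, -3.5, -3.5, 0, 0, 0, 0],
    [0, -3.5, -3.5, 0, 0, 0, 0],
    [0, -3.5, -3.5, 0, 0, 0, 0],
    [0, -3.5, -3.5, 0, 0, 0, 0],
    [0, -3.5, -3.5, 0, 0, 0, 0],
    [0, -3.5, -3.5, 0, 0, 0, 0],
    [0, -3.5, -3.5, 0, 0, 0, 0],
  ],
)

```text
time: 1.6
position: [0.4709, 0.032, 0.2192]
tool_rot: [-0.406, 0.58, 0.406, 0.578]
ft_force: [2.0, 0.7, -0.1]
grip_width: 0.0001
```

```bash
python3 go.py "(.598,-.238,.2)"
```

```text
t 1.6 pos [0.4709 0.032  0.2192] q [-0.17  0.33  1.81 -0.    1.01 -1.39] F [ 2.   0.7 -0.1] w 8.801500377032844e-05
[[-0.003 -0.94   0.341]
 [-0.002  0.341  0.94 ]
 [-1.     0.002 -0.003]]
(.598,-.238,.2) shift cm [  1.94 -21.17 -21.04]
```

Request:
arm_command(
  plan=[
    [0.2, -3.5, -3.5, 0, 0, 0, 0],
    [0.2, -3.5, -3.5, 0, 0, 0, 0],
    [0.2, -3.5, -3.5, 0, 0, 0, 0],
    [0.2, -3.5, -3.5, 0, 0, 0, 0],
    [0.2, -3.5, -3.5, 0, 0, 0, 0],
    [0.2, -3, -3, 0, 0, 0, 0],
    [0, -0.5, -0.5, 0, 0, 0, 0],
    [0, 0, 0, 0, 0, 0, 0],
    [0, 0, 0, 0, 0, 0, 0],
  ],
)

```text
time: 2.72
position: [0.5974, -0.2479, 0.2026]
tool_rot: [-0.402, 0.582, 0.407, 0.578]
ft_force: [0.4, 0.3, -0.7]
grip_width: 0.0004
```

```bash
python3 go.py "(.598,-.238,.1)"; python3 - <<'E'
from h import *
im,W=cloud('wrist');cv2.imwrite('pics/w1.png',im)
print(optics.camera_info('wrist'))
np.save('w1',W)
m=(W[...,2]>.055)&(W[...,2]<.075)&(np.hypot(W[...,0]-.598,W[...,1]+.238)<.04)
print(m.sum(),W[m].mean(0) if m.any() else '')
E
```

```text
t 2.725 pos [ 0.5974 -0.2479  0.2026] q [-0.56  0.58  1.39 -0.    1.18 -1.78] F [ 0.4  0.3 -0.7] w 0.00036837054589058726
[[-0.008 -0.938  0.346]
 [ 0.003  0.346  0.938]
 [-1.     0.009 -0.   ]]
(.598,-.238,.1) shift cm [10.26  0.19  0.95]
{'mtx': array([[354.94969476,   0.        , 319.37732055],
       [  0.        , 354.94969476, 243.28626464],
       [  0.        ,   0.        ,   1.        ]]), 'tool_from_camera': array([[-2.90577223e-04, -2.57483854e-01,  9.66282557e-01,
        -1.61582620e-01],
       [ 9.11350799e-04, -9.66282265e-01, -2.57483502e-01,
         7.17478991e-02],
       [ 9.99999543e-01,  8.05803540e-04,  5.15437733e-04,
         3.14734090e-04],
       [ 0.00000000e+00,  0.00000000e+00,  0.00000000e+00,
         1.00000000e+00]])}
400 [ 0.59636552 -0.23663995  0.06473501]
```

View pics/w1.png

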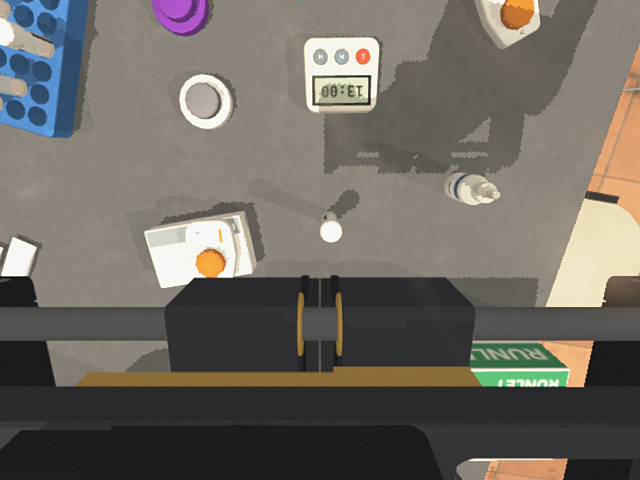

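Wrist view: the tube cap is at (330,230), measured at (0.597,-0.237). The carton cap is at (210,263) and the button at (205,100), both as expected. Descending onto the tube and holding.

Request:
arm_command(
  plan=[
    [0, 0.2, 0.9, 0, 0, 0, 0],
    [2.5, 0, 0, 0, 0, 0, 0],
    [2.5, 0, 0, 0, 0, 0, 0],
    [2.5, 0, 0, 0, 0, 0, 0],
    [2.2, 0, 0, 0, 0, 0, 0],
    [0, 0, 0, 0, 0, 0, 0],
    [0, 0, 0, 0, 0, 0, 0],
    [0, 0, 0, 0, 0, 0, 0],
  ],
)

```text
time: 3.78
position: [0.5993, -0.2281, 0.1084]
tool_rot: [-0.405, 0.579, 0.408, 0.578]
ft_force: [0.5, -0.5, 0.0]
grip_width: 0.0003
```

```bash
python3 go.py "(.597,-.237,.1)"
```

```text
t 3.775 pos [ 0.5993 -0.2281  0.1084] q [-0.54  0.69  1.48  0.    0.98 -1.76] F [ 0.5 -0.5  0. ] w 0.00031318344663060335
[[-0.004 -0.941  0.338]
 [ 0.003  0.338  0.941]
 [-1.     0.004  0.001]]
(.597,-.237,.1) shift cm [ 0.84 -0.08 -0.92]
```

Request:
arm_command(
  plan=[
    [0.8, 0, -0.6, 0, 0, 0, 0],
    [0, 0, 0, 0, 0, 0, 0],
    [0, 0, 0, 0, 0, 0, 0],
    [0, 0, 0, 0, 0, 0, 0],
  ],
)

```text
time: 4.28
position: [0.598, -0.235, 0.1017]
tool_rot: [-0.406, 0.579, 0.407, 0.578]
ft_force: [0.6, 0.5, -0.5]
grip_width: 0.0005
```

```bash
python3 go.py "(.597,-.237,.1)"
```

```text
t 4.275 pos [ 0.598  -0.235   0.1017] q [-0.55  0.7   1.48  0.    0.96 -1.77] F [ 0.6  0.5 -0.5] w 0.0005225321957424429
[[-0.001 -0.941  0.338]
 [ 0.001  0.338  0.941]
 [-1.     0.001  0.001]]
(.597,-.237,.1) shift cm [ 0.17  0.02 -0.22]
```

Good; hold for over 2 s.

Request:
arm_command(
  plan=[
    [0, 0, 0, 0, 0, 0, 0],
    [0, 0, 0, 0, 0, 0, 0],
    [0, 0, 0, 0, 0, 0, 0],
    [0, 0, 0, 0, 0, 0, 0],
    [0, 0, 0, 0, 0, 0, 0],
    [0, 0, 0, 0, 0, 0, 0],
    [0, 0, 0, 0, 0, 0, 0],
    [0, 0, 0, 0, 0, 0, 0],
    [0, 0, 0, 0, 0, 0, 0],
    [0, 0, 0, 0, 0, 0, 0],
    [0, 0, 0, 0, 0, 0, 0],
    [0, 0, 0, 0, 0, 0, 0],
  ],
)

```text
time: 5.78
position: [0.5981, -0.2349, 0.1018]
tool_rot: [-0.406, 0.578, 0.407, 0.578]
ft_force: [0.2, -0.0, -0.5]
grip_width: 0.0006
```

Request:
arm_command(
  plan=[
    [0, 0, 0, 0, 0, 0, 0],
    [0, 0, 0, 0, 0, 0, 0],
    [0, 0, 0, 0, 0, 0, 0],
    [0, 0, 0, 0, 0, 0, 0],
    [0, 0, 0, 0, 0, 0, 0],
    [-2.5, 0, 0, 0, 0, 0, 0],
    [-2.5, 0, 0, 0, 0, 0, 0],
    [-2.5, 0, 0, 0, 0, 0, 0],
    [-2.5, 0, 0, 0, 0, 0, 0],
    [0, 0, 0, 0, 0, 0, 0],
    [0, 0, 0, 0, 0, 0, 0],
  ],
)

```text
time: 7.15
position: [0.5971, -0.2344, 0.2027]
tool_rot: [-0.405, 0.579, 0.408, 0.578]
ft_force: [0.3, -0.1, 0.4]
grip_width: 0.0003
```

```bash
python3 go.py "(.591,-.355,.2)"
```

```text
t 7.15 pos [ 0.5971 -0.2344  0.2027] q [-0.55  0.57  1.41  0.    1.17 -1.77] F [ 0.3 -0.1  0.4] w 0.00034930664226509627
[[-0.004 -0.941  0.338]
 [ 0.003  0.338  0.941]
 [-1.     0.005  0.001]]
(.591,-.355,.2) shift cm [  0.24  -3.51 -11.55]
```

Request:
arm_command(
  plan=[
    [0, -1.1, -3.8, 0, 0, 0, 0],
    [0, -1.1, -3.8, 0, 0, 0, 0],
    [0, -1.1, -3.8, 0, 0, 0, 0],
    [0, 0, 0, 0, 0, 0, 0],
    [0, 0, 0, 0, 0, 0, 0],
    [0, 0, 0, 0, 0, 0, 0],
  ],
)

```text
time: 7.9
position: [0.5862, -0.351, 0.1929]
tool_rot: [-0.4, 0.58, 0.414, 0.576]
ft_force: [-0.2, 0.4, 0.2]
grip_width: 0.0004
```

```bash
python3 go.py "(.591,-.355,.085)"; python3 - <<'E'
from h import *
im,W=cloud('wrist');cv2.imwrite('pics/w2.png',im)
h=cv2.cvtColor(im,cv2.COLOR_BGR2HSV);m=(cv2.inRange(h,(3,120,120),(20,255,255))>0)&(abs(W[...,2]-.049)<.008)&(np.hypot(W[...,0]-.591,W[...,1]+.355)<.03)
print('cap',m.sum(),W[m].mean(0),np.argwhere(m).mean(0))
m=(np.hypot(W[...,0]-.452,W[...,1]+.306)<.04)&(W[...,2]>.017)&(W[...,2]<.03);print('btn',m.sum(),W[m].mean(0),np.argwhere(m).mean(0))
m=(np.hypot(W[...,0]-.452,W[...,1]+.306)<.04)&(W[...,2]>.007);print('hous',m.sum(),(W[m].min(0)+W[m].max(0))/2)
E
```

```text
t 7.9 pos [ 0.5862 -0.351   0.1929] q [-0.7   0.65  1.29  0.    1.23 -1.93] F [-0.2  0.4  0.2] w 0.00044771812430224395
[[-0.016 -0.942  0.336]
 [ 0.014  0.336  0.942]
 [-1.     0.019  0.007]]
(.591,-.355,.085) shift cm [10.77 -0.79 -0.29]
cap 668 [ 0.58989597 -0.35499475  0.04799039] [240.78443114 314.82035928]
btn 1113 [ 0.45206629 -0.30813229  0.0211697 ] [ 70.22461815 312.08265948]
hous 2391 [ 0.45144574 -0.30816986  0.01547705]
```

Cap at (0.590,-0.355) and button at (0.452,-0.308) from close by, which agrees with the first estimate. Descend.

Request:
arm_command(
  plan=[
    [2.5, -0.3, -0.2, 0, 0, 0, 0],
    [2.5, -0.2, 0, 0, 0, 0, 0],
    [2.5, 0, 0, 0, 0, 0, 0],
    [2.0, 0, 0, 0, 0, 0, 0],
    [0, 0, 0, 0, 0, 0, 0],
    [0, 0, 0, 0, 0, 0, 0],
    [0, 0, 0, 0, 0, 0, 0],
  ],
)

```text
time: 8.82
position: [0.5923, -0.3476, 0.099]
tool_rot: [-0.404, 0.577, 0.415, 0.575]
ft_force: [1.0, 0.0, 0.0]
grip_width: 0.0004
```

```bash
python3 go.py "(.590,-.355,.085)"
```

```text
t 8.825 pos [ 0.5923 -0.3476  0.099 ] q [-0.69  0.76  1.35  0.    1.05 -1.93] F [1. 0. 0.] w 0.0003828606698712261
[[-0.012 -0.945  0.328]
 [ 0.011  0.328  0.945]
 [-1.     0.015  0.007]]
(.590,-.355,.085) shift cm [ 1.39 -0.05 -0.78]
```

Request:
arm_command(
  plan=[
    [1.2, 0, -0.6, 0, 0, 0, 0],
    [0, 0, 0, 0, 0, 0, 0],
    [0, 0, 0, 0, 0, 0, 0],
    [0, 0, 0, 0, 0, 0, 0],
    [0, 0, 0, 0, 0, 0, 0],
    [0, 0, 0, 0, 0, 0, 0],
    [0, 0, 0, 0, 0, 0, 0],
    [0, 0, 0, 0, 0, 0, 0],
    [0, 0, 0, 0, 0, 0, 0],
    [0, 0, 0, 0, 0, 0, 0],
    [0, 0, 0, 0, 0, 0, 0],
    [0, 0, 0, 0, 0, 0, 0],
  ],
)

```text
time: 10.32
position: [0.5909, -0.3545, 0.0882]
tool_rot: [-0.405, 0.577, 0.414, 0.575]
ft_force: [-1.1, 0.1, 1.0]
grip_width: 0.0006
```

Request:
arm_command(
  plan=[
    [0, 0, 0, 0, 0, 0, 0],
    [0, 0, 0, 0, 0, 0, 0],
    [0, 0, 0, 0, 0, 0, 0],
    [0, 0, 0, 0, 0, 0, 0],
    [0, 0, 0, 0, 0, 0, 0],
    [0, 0, 0, 0, 0, 0, 0],
    [0, 0, 0, 0, 0, 0, 0],
    [-2.5, 0, 0, 0, 0, 0, 0],
    [-2.5, 0, 0, 0, 0, 0, 0],
    [-2.5, 0, 0, 0, 0, 0, 0],
    [-2.5, 0, 0, 0, 0, 0, 0],
    [0, 0, 0, 0, 0, 0, 0],
  ],
)

```text
time: 11.82
position: [0.5914, -0.3551, 0.1899]
tool_rot: [-0.405, 0.577, 0.415, 0.575]
ft_force: [-0.1, -0.2, -0.9]
grip_width: 0.0002
```

```bash
python3 go.py "(.452,-.308,.18)"
```

```text
t 11.825 pos [ 0.5914 -0.3551  0.1899] q [-0.7   0.66  1.27  0.    1.23 -1.94] F [-0.1 -0.2 -0.9] w 0.00016877074638705633
[[-0.011 -0.944  0.329]
 [ 0.01   0.328  0.944]
 [-1.     0.013  0.006]]
(.452,-.308,.18) shift cm [ 1.19 14.7  -0.14]
```

Request:
arm_command(
  plan=[
    [0, 3.7, 0, 0, 0, 0, 0],
    [0, 3.7, 0, 0, 0, 0, 0],
    [0, 3.7, 0, 0, 0, 0, 0],
    [0, 3.4, 0, 0, 0, 0, 0],
    [0, 0, 0, 0, 0, 0, 0],
    [0, 0, 0, 0, 0, 0, 0],
  ],
)

```text
time: 12.58
position: [0.4481, -0.3034, 0.1851]
tool_rot: [-0.401, 0.578, 0.418, 0.575]
ft_force: [0.3, 0.4, -0.0]
grip_width: 0.0005
```

```bash
python3 go.py "(.452,-.308,.06)"
```

```text
t 12.575 pos [ 0.4481 -0.3034  0.1851] q [-0.8   0.47  1.67 -0.    1.03 -2.04] F [ 0.3  0.4 -0. ] w 0.0005225101924806591
[[-0.017 -0.944  0.328]
 [ 0.017  0.328  0.944]
 [-1.     0.022  0.01 ]]
(.452,-.308,.06) shift cm [12.49 -0.79 -0.44]
```

Request:
arm_command(
  plan=[
    [2.5, -0.3, -0.2, 0, 0, 0, 0],
    [2.5, -0.3, -0.2, 0, 0, 0, 0],
    [2.5, 0, 0, 0, 0, 0, 0],
    [2.5, 0, 0, 0, 0, 0, 0],
    [1.5, 0, 0, 0, 0, 0, 0],
    [0, 0, 0, 0, 0, 0, 0],
    [0, 0, 0, 0, 0, 0, 0],
    [0, 0, 0, 0, 0, 0, 0],
  ],
)

```text
time: 13.58
position: [0.4591, -0.3127, 0.0657]
tool_rot: [-0.406, 0.576, 0.415, 0.575]
ft_force: [0.2, -0.4, -0.3]
grip_width: 0.0002
```

```bash
python3 go.py "(.452,-.308,.03)"
```

```text
t 13.575 pos [ 0.4591 -0.3127  0.0657] q [-0.8   0.67  1.72  0.    0.76 -2.04] F [ 0.2 -0.4 -0.3] w 0.00021498270536985683
[[-0.009 -0.945  0.326]
 [ 0.01   0.326  0.945]
 [-1.     0.012  0.006]]
(.452,-.308,.03) shift cm [3.58 0.78 0.19]
```

Request:
arm_command(
  plan=[
    [0, 0.6, 0.2, 0, 0, 0, 0],
    [1.2, 0, 0, 0, 0, 0, 0],
    [1.2, 0, 0, 0, 0, 0, 0],
    [1.0, 0, 0, 0, 0, 0, 0],
    [0, 0, 0, 0, 0, 0, 0],
    [0, 0, 0, 0, 0, 0, 0],
    [0, 0, 0, 0, 0, 0, 0],
  ],
)

```text
time: 14.45
position: [0.4538, -0.3087, 0.0303]
tool_rot: [-0.406, 0.576, 0.415, 0.575]
ft_force: [-0.1, -0.1, -0.5]
grip_width: 0.0005
```

```bash
python3 go.py "(.452,-.308,.015)"; python3 - <<'E'
from h import *
im,_=optics.camera('side');cv2.imwrite('pics/s2.png',cv2.resize(im[180:330,240:440],None,fx=4,fy=4,interpolation=cv2.INTER_CUBIC))
E
```

```text
t 14.45 pos [ 0.4538 -0.3087  0.0303] q [-0.8   0.72  1.75  0.    0.68 -2.04] F [-0.1 -0.1 -0.5] w 0.0005266093703006655
[[-0.008 -0.945  0.326]
 [ 0.008  0.326  0.945]
 [-1.     0.01   0.005]]
(.452,-.308,.015) shift cm [1.54 0.17 0.  ]
```

View pics/s2.png

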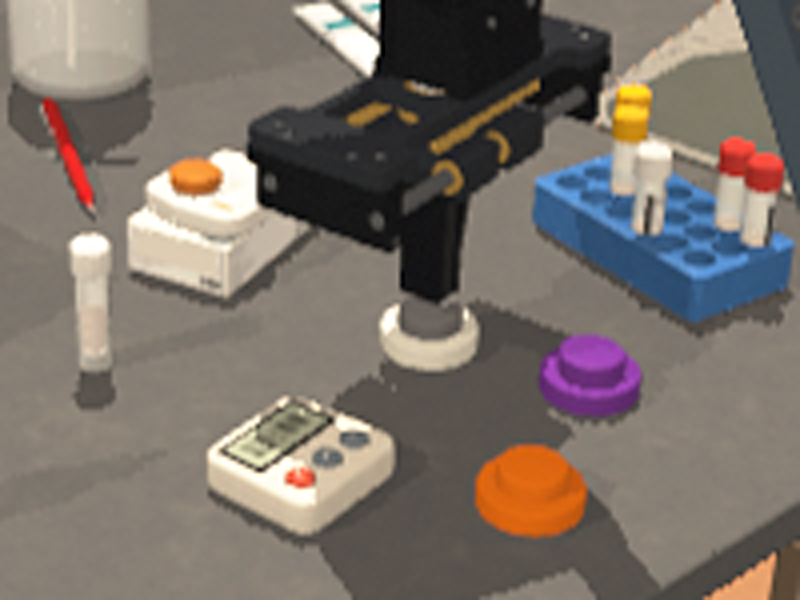

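The side crop shows the shut fingertips centred over the grey button, at (430,300) in the crop, and nothing else disturbed. Now the press.

Request:
arm_command(
  plan=[
    [0.6, 0, 0, 0, 0, 0, 0],
    [0.4, 0, 0, 0, 0, 0, 0],
    [0.4, 0, 0, 0, 0, 0, 0],
    [0.4, 0, 0, 0, 0, 0, 0],
    [0.2, 0, 0, 0, 0, 0, 0],
  ],
)

```text
time: 15.12
position: [0.4541, -0.309, 0.0162]
tool_rot: [-0.408, 0.576, 0.414, 0.575]
ft_force: [-3.2, 2.5, 17.2]
grip_width: 0.0006
```

17 N is well above the spring's 5 N, so the button is on its stop. Hold briefly, then retreat straight up.

Request:
arm_command(
  plan=[
    [0.1, 0, 0, 0, 0, 0, 0],
    [0, 0, 0, 0, 0, 0, 0],
    [-1.5, 0, 0, 0, 0, 0, 0],
    [-2.5, 0, 0, 0, 0, 0, 0],
    [-2.5, 0, 0, 0, 0, 0, 0],
    [-2.5, 0, 0, 0, 0, 0, 0],
    [-2.5, 0, 0, 0, 0, 0, 0],
    [-2.5, 0, 0, 0, 0, 0, 0],
    [0, 0, 0, 0, 0, 0, 0],
    [0, 0, 0, 0, 0, 0, 0],
    [0, 0, 0, 0, 0, 0, 0],
    [0, 0, 0, 0, 0, 0, 0],
  ],
)

```text
time: 16.62
position: [0.4536, -0.3085, 0.1607]
tool_rot: [-0.406, 0.576, 0.415, 0.575]
ft_force: [0.4, -0.2, 0.3]
grip_width: 0.0002
```

```bash
python3 go.py; python3 - <<'E'
from h import *
im,W=cloud('wrist')
m=(np.hypot(W[...,0]-.452,W[...,1]+.308)<.012)&(W[...,2]<.04);print('btn z',m.sum(),np.median(W[m][:,2]) if m.any() else '')
a=cv2.imread('pics/side.png');b,_=optics.camera('side');t,_=optics.camera('top')
cv2.imwrite('pics/end.png',b)
d=cv2.absdiff(a,b).max(2)
for n,(u,v) in dict(tube=(263,255),cart=(295,235),bench=(283,355),drop=(223,292),timer=(316,295),btn=(347,262)).items(): print(n,(d[v-22:v+22,u-22:u+22]>60).sum())
E
```

```text
t 16.625 pos [ 0.4536 -0.3085  0.1607] q [-0.8   0.51  1.68 -0.    0.96 -2.04] F [ 0.4 -0.2  0.3] w 0.00021510496248372844
[[-0.009 -0.946  0.325]
 [ 0.009  0.325  0.946]
 [-1.     0.011  0.005]]
btn z 582 0.021550168076484244
tube 0
cart 0
bench 0
drop 0
timer 0
btn 0
```

View pics/end.png

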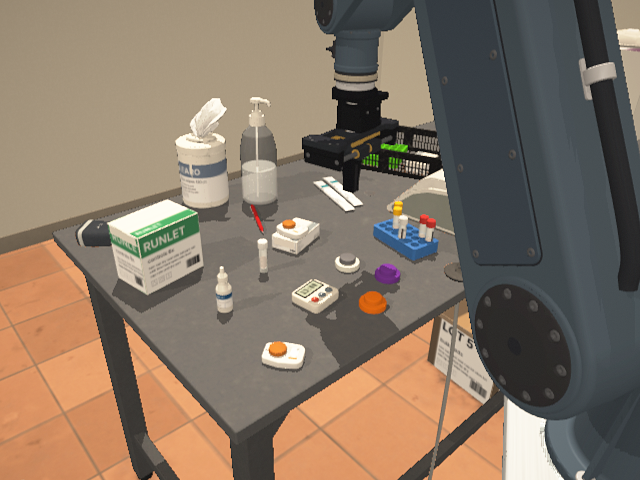

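The button is back up, everything stands as before, and the arm is clear.

```bash
python3 -c "
from rig import workorder;print(workorder.hand_in())"
```

```text
the job is handed in; nothing more can be done
None
```

I did the point-and-check in the required order and handed it in; the robot clock stood at 16.6 s before the final camera checks.

- **Sample tube:** I held the shut fingertips about 35 mm above the lone tube's cap, within about 3 mm sideways, for at least 2 s.
- **Cartridge on the carton:** I held about 39 mm above its cap, within about 2 mm sideways, for at least 2 s.
- **Confirm button:** I pressed the grey button until the wrist read 17 N, with the fingertips at a measured height of 16.2 mm. That is well past the 5 N spring force, so I took it as fully down, then retreated straight up.

**Last checks:**
- The button top measured 21.6 mm, so it is up again.
- The side view showed no change around the tube, both cartridges, the dropper bottle or the timer.
- The wrist force was back to about 0.5 N, with the arm clear at 0.16 m.

No final check failed. The first moves down to the tube, the cartridge and the button ended 8–9 mm off sideways. I corrected the tube and cartridge before counting the holds and the button before pressing. The hand-in gave no verdict.

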